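# Slide the dough scraper out over the edge of the chopping block

### The job

The dough scraper lies flat on the chopping block, where nobody can get their fingers under its grip. With your fingertips push it, never lifting or tipping it, toward the edge of the block that faces you until the whole black grip and about 1 cm of the steel blade stick out past that edge, with the grip parallel to the edge. Leave the rest of the blade lying flat on the block, do not disturb the ramekin, the tin or the jam jar, and draw your hand clear at the end.

Things in the scene. Friction and masses are not known exactly. Their poses are not given: they have to be found in the camera images.
- block: Wooden chopping block of glued light and darker staves, 200 x 400 mm, 40 mm high, standing fixed on the worktop. Origin: centre of its underside, on the worktop. Its x axis points away from the robot (turned by up to about 0.25 rad), its y axis along the 400 mm side to the left. The edge that faces the robot is its side at x = -100 mm.
- block_edge (a point): Middle of the block's top edge that faces the robot (40 mm above the worktop). Axes as the block's: x points from the edge back over the block, square to the edge; y runs along the edge.
- scraper: Dough scraper, loose, 0.18 to 0.33 kg, flat on the block: thin steel blade (x -54 to +33 mm, 150 mm wide, top face 4 mm above the block) with a black rounded grip (x +33 to +54 mm, 152 mm long, 21 mm high) along its side toward the robot. Origin: on its underside, where it about balances. x points from blade to grip, up to 0.3 rad askew to the block; y along the grip; z up.
- seam (a point): Middle of the line where the scraper's blade meets its grip (x = +33.5 mm, y = 0 in the scraper's frame), at the blade's top face. Axes as the scraper's. Here the grip's face toward the blade forms a step 17 mm high that fingertips can push on. The scraper slides with ordinary friction and stays where it is left.
- ramekin: Small white round dish, 69 mm wide, 46 mm high, loose on the left part of the block. Bystander. Origin: centre of its underside.
- tin: Round food tin, 75 mm wide, 58 mm high, loose on the worktop left of the block. Bystander. Origin: centre of its underside.
- jam_jar: Glass jar with a lid, 69 mm wide, 99 mm high, loose on the worktop right of the block. Bystander. Origin: centre of its underside.
Things that resemble listed ones, but are neither listed nor needed, are in the scene too. Of the things like the scraper, leave any that is turquoise; of the rest the larger one is meant.

How it is judged:
At the end, for the whole second after the job is handed in: The seam between blade and grip stands 3 to 17 mm past the block's edge that faces the robot, the grip is within 0.12 rad of parallel to that edge, the blade lies flat and at rest on the block, and the ramekin, tin and jar are within 15 mm of where they stood (x of seam in the frame of block_edge between -0.017 and -0.003 m and angle between the y axis of scraper and the y axis of block, either way round below 0.12 rad and angle between scraper's own z axis and vertical below 0.05 rad and z of scraper in the frame of block_edge between -0.003 and 0.003 m and y of scraper in the frame of block between -0.15 and 0.15 m and linear speed of scraper below 0.01 m/s and distance of each of ramekin, tin, jam_jar from where it was at the start of the episode below 0.015 m); the robot touches nothing.
It fails at once if the scraper is lifted off the block (z of scraper in the frame of block_edge above 0.01 m).
It fails at once if the scraper is tipped (angle between scraper's own z axis and vertical above 0.2 rad).
It fails at once if the scraper falls off the block (z of scraper in the frame of block_edge below -0.012 m).
It fails at once if the ramekin, the tin or the jam jar is shoved or knocked over (distance of any of ramekin, tin, jam_jar from where it was at the start of the episode above 0.015 m or angle between any of ramekin, tin, jam_jar's own z axis and vertical above 0.3 rad).
It also fails if it takes over 48 s, if anything falls off the work surface, if the arm or the gripper's body presses on something with over 40 N, if the wrist force passes 120 N, or if a joint passes its speed limit or range.

### The arm

A 7-joint arm with a two-finger parallel gripper is mounted at the origin on a cart in front of the work surface, level with it; the furniture and walls round the work are solid. World frame = base frame: x ahead of the robot, y to its left, z up, the work surface at z = 0. Lengths are in m, angles in rad, forces in N, time in s.
With the tool pointing down it reaches from about 0.4 to 0.9 m from the base axis. Payload 5.6 kg.
Tool frame: the origin (TCP) lies on the mounting face of the last link; the fingertips stand 190 mm ahead of it and the grasp point (between the pads) lies 171 mm ahead of it; z points along the fingers, y is the direction in which the jaws open and shut (so a half turn about z gives the same grasp; the last joint's range is limited). The gripper opens to 92 mm and grips with 3 to 60 N. Pads are 20 mm wide; open, the fingers measure 128 mm over their backs; the gripper's body (75 mm by 189 mm) begins 69 mm behind the grasp point.
Start: joints at [1.19, 0.468, -0.012, 1.603, 0.006, 1.071, -0.056], TCP at [0.215, -0.613, 0.405] pointing down, gripper open.
Joint ranges: [-2.53, 2.53], [-0.31, 2.02], [-1.57, 1.55], [0.28, 2.44], [-1.29, 4.43], [0.15, 1.84], [-2.92, 2.92]. Speed limits (rad/s): [2.57, 2.57, 3.14, 3.14, 3.14, 3.14, 3.14].

### API

Orientations are given as [roll, pitch, yaw] about the fixed x, y, z axes, in that order (R = Rz(yaw) Ry(pitch) Rx(roll)).
In Python, from bench import env gives the robot as it stands. The module is installed in compiled form; this text tells all that it offers.
- The arm moves only by the tool apply_moves, never from a script. Its argument "targets" is a list of rows, each a list of 3 entries, a list of its own where there are three numbers: the shift along the tool's x, y, z in cm, then the turn about the tool's z in rad, then the opening, from -1 (shut) to 1 (fully open). In form: [[[dx, dy, dz], twist, claw], ...]. A call has exactly 8 rows; each row is the pose to reach, as a shift and turn from the pose commanded when the call began, along the tool's axes at that moment; what a row does not reach only later rows make up. A row lasts 1/10 s, in which the tool goes at most 50 mm and 8.59 degrees, less where a joint would pass 70% of its speed; a pose out of reach is approached as far as the arm can. A call with a gripper value outside its range is refused whole. The fingers move at their own pace and stop on an object; the grip force is fixed at half the most. Time passes only in rows, so rows that repeat a pose let the fingers close, or fill a call up. It gives the time, the measured TCP pose, the force and the opening at its end, in the units of the state.
- env.read_state(): the state, without advancing time (a new reading comes with each control period).
- env.capture(name): name is "scene" or "top" or "wrist"; returns the picture (400x640x3 uint8, red, green, blue); there is no depth.
- env.camera_model(name): a dict with "mtx" (3x3 intrinsics, pixels), "R" (3x3) and "t" (3): a world point X has camera coordinates R X + t. Camera axes: x right, y down, z forward; pixel columns grow to the right and rows downward; lengths in m; the calibration is good to about 2 mm. A picture is of the moment at which its call begins: read the wrist's pose just before it. camera_model takes no time and is no camera call; for the wrist camera it gives the pose at the moment of the call.
- env.hand_in(): hands the job in, once; it reports no verdict.
Trained networks look in the newest picture that a camera, given by its name, has taken for a name from the list of things; names that differ only in an ending like _2 or _b are one class to them, and where a whole thing is asked for, a point or a joint stands for the part that bears it (a point fixed in the world has none). Each returns a list of dicts, best first, with "score" (0 to 1); they miss things now and then, are a little off and sometimes report something else, mostly with a low value. They report only what shows in the picture. A call takes as long as a camera call. They do not tell look-alikes from the thing itself.
- env.trace(thing, camera): "pixels" (400x640 bool, what is visible of it) and "rect" ([centre column, centre row, width, height] in pixels, round what is visible of it).
The state is a dict: "time_s": time; "q": joint angles; "joint_velocities": joint speeds; "joint_efforts": joint torques, N m; "tool_pos": TCP position; "tool_rot": TCP orientation; "wrist_force": force on the tool from outside, world axes, zero at the start; "wrist_torque": the same for the moment, N m; "gripper_width": finger opening in m.
Only numpy, scipy, OpenCV 4.12 (cv2) and the standard library are available. Lean on these libraries where they do the work, as an engineer would, in place of code of your own. Each camera call takes 0.05 s, during which the arm holds its last target.

## Working session

There is one attempt and no reset: what is moved stays moved. The work goes in short steps, Python scripts to look and compute and a tool call to move; the robot and the scene stay as the last step left them, time stands still between calls to the robot, and variables do not carry over. Pictures are saved under pics/ and viewed, and the job is handed in when it is done.

Besides the shell and the picture viewer there is one more tool, called after "Call:" by a JSON object that holds its "api" and its "payload", one argument or row to a line. apply_moves: Moves the arm, as the interface text tells. Its arguments: {"type":"object","properties":{"targets":{"type":"array","items":{"type":"array"}}},"required":["targets"]}

```bash
mkdir -p pics
cat > h.py <<'E'
from bench import env
import numpy as np, cv2
def save(n,img): cv2.imwrite('pics/'+n+'.png',cv2.cvtColor(img,cv2.COLOR_RGB2BGR))
def ray(cam,px,z,m=None):
    m=m or env.camera_model(cam); K=np.array(m['mtx']);R=np.array(m['R']);t=np.array(m['t'])
    p=np.atleast_2d(np.array(px,float)); d=np.c_[p,np.ones(len(p))]@np.linalg.inv(K).T@R
    c=-R.T@t; s=(z-c[2])/d[:,2]; return c+d*s[:,None]
def proj(cam,X,m=None):
    m=m or env.camera_model(cam); K=np.array(m['mtx']);R=np.array(m['R']);t=np.array(m['t'])
    c=np.atleast_2d(X)@R.T+t; u=c@K.T; return u[:,:2]/u[:,2:]
E
python3 - <<'E'
from h import *
print(env.read_state())
for c in('top','scene'):
    save(c+'0',env.capture(c)); m=env.camera_model(c);print(c,-np.array(m['R']).T@m['t'])
    for th in('block','scraper','ramekin','tin','jam_jar'):
        print(c,th,[(round(r['score'],2),np.round(r['rect'])) for r in env.trace(th,c)])
E
```

```text
{'time_s': 0.0, 'q': array([ 1.1899682 ,  0.46838335, -0.01160037,  1.60361771,  0.00599595,
        1.07140203, -0.05626609]), 'joint_velocities': array([-0.00027145, -0.00011916, -0.00181712,  0.00071298, -0.00183033,
       -0.00086989,  0.00052475]), 'joint_efforts': array([ 5.51126504e-04, -5.20564020e+01, -1.23079744e-02, -2.43749267e+01,
       -5.67035296e-02,  1.69912336e-02,  1.25843758e-04]), 'tool_pos': array([ 0.21530784, -0.61304156,  0.40373849]), 'tool_rot': array([-3.13982087e+00,  1.21573879e-04,  3.37794004e-01]), 'wrist_force': array([ 0.42823178, -0.22901833,  0.19152962]), 'wrist_torque': array([-0.04194937,  0.02898704, -0.001809  ]), 'gripper_width': 0.0919758008123887}
top [ 0.37487321 -0.01415744  1.52300612]
top block [(0.67, array([387., 169.,  61.,  51.])), (0.66, array([359., 168., 150.,  97.]))]
top scraper [(0.92, array([356., 257.,  41.,  34.])), (0.69, array([265., 258.,  56.,  44.])), (0.56, array([387., 168.,  56.,  50.]))]
top ramekin [(0.75, array([308., 160.,  28.,  26.]))]
top tin [(0.66, array([267., 162.,  31.,  26.]))]
top jam_jar [(0.83, array([449., 180.,  34.,  25.]))]
scene [-0.17374741  0.46064666  1.34141963]
scene block [(0.68, array([328., 178., 139.,  91.]))]
scene scraper [(0.91, array([354., 158.,  51.,  33.])), (0.9, array([378., 239.,  38.,  31.])), (0.64, array([303., 286.,  67.,  53.]))]
scene ramekin [(0.93, array([288., 183.,  15.,  26.]))]
scene tin [(0.73, array([256., 209.,  27.,  32.]))]
scene jam_jar [(0.82, array([401., 137.,  22.,  33.]))]
```

```bash
ls pics
```

```text
scene0.png
top0.png
```

View pics/top0.png

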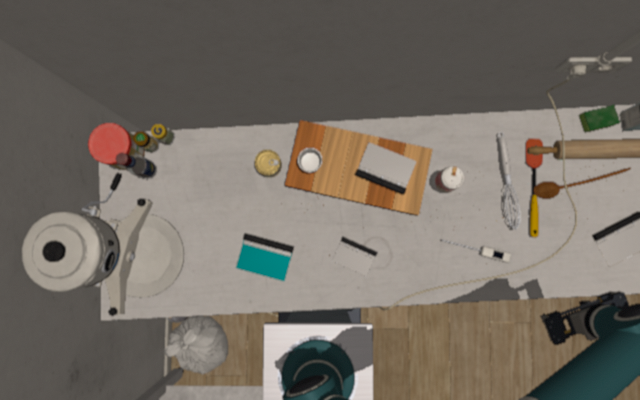

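View pics/scene0.png

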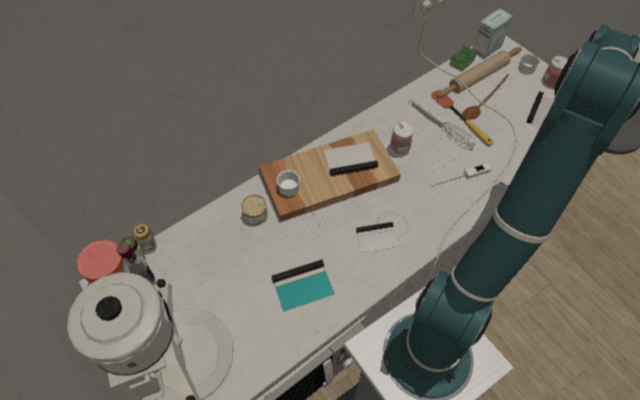

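The top view shows the block with its near edge from about (287,185) to (419,213). The scraper is on it with its grip from about (357,183) to (405,190), the ramekin at (309,160), the tin at (267,162) and the jar at (450,180). The scraper to move is the one on the block. The turquoise one (265,258) and the small one (356,257) stay put.

Run:
```python
from h import *
img=env.capture('top')
m=env.camera_model('top')
print(m['mtx'])
save('top_zoom',cv2.resize(img[110:230,230:480],None,fx=3.2,fy=3.2,interpolation=cv2.INTER_CUBIC))
print('block corners',ray('top',[(301,122),(432,149),(419,213),(287,185)],0.04).round(3))
for th,z in(('scraper',.044),('ramekin',.086),('tin',.058),('jam_jar',.099)):
    for r in env.trace(th,'top'): print(th,ray('top',[r['rect'][:2]],z).round(3))
```

```text
[[511.53090692   0.         312.52737524]
 [  0.         511.53090692 199.81325588]
 [  0.           0.           1.        ]]
block corners [[ 0.74   0.049  0.04 ]
 [ 0.659 -0.335  0.04 ]
 [ 0.471 -0.294  0.04 ]
 [ 0.553  0.089  0.04 ]]
scraper [[0.34  0.15  0.044]]
scraper [[ 0.346 -0.108  0.044]]
scraper [[ 0.601 -0.204  0.044]]
ramekin [[0.621 0.024 0.086]]
tin [[0.622 0.14  0.058]]
jam_jar [[ 0.564 -0.362  0.099]]
```

View pics/top_zoom.png

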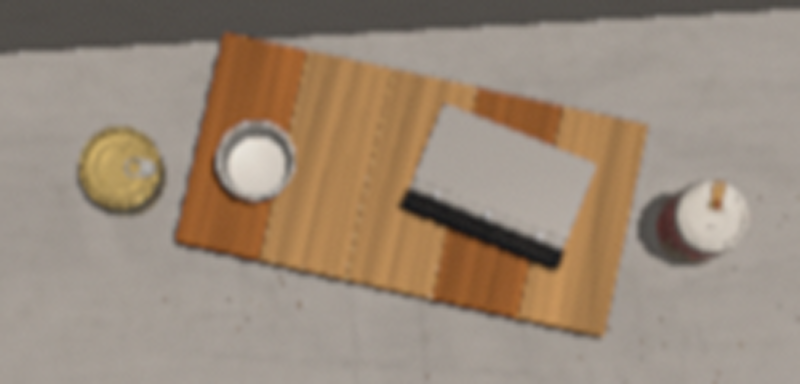

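Call:
{"api": "apply_moves", "payload": {
  "targets": [
    [[4,-2,0],0.1,1],
    [[8,-4.5,0],0.2,1],
    [[12,-6.5,0],0.3,1],
    [[16,-8.5,0],0.4,1],
    [[20,-10.5,0],0.5,1],
    [[24,-13,0],0.6,1],
    [[28,-15,0],0.7,1],
    [[32,-17,0],0.708,1]
  ]
}}

```text
time_s: 1.65
tool_pos: [0.462, -0.3452, 0.405]
tool_rot: [3.141, -0.001, -0.372]
wrist_force: [0.9, 0.1, -0.3]
gripper_width: 0.0917
```

Run:
```python
from h import *
s=env.read_state();print(s['time_s'],s['q'].round(3),s['tool_pos'].round(4),s['tool_rot'].round(4))
c,sn=np.cos(s['tool_rot'][2]),np.sin(s['tool_rot'][2]); d=np.array([.60,-.205])-s['tool_pos'][:2]
print(d@[c,sn],d@[sn,-c])
```

```text
1.65 [ 0.59   0.344 -0.008  1.787  0.003  1.01  -1.363] [ 0.462  -0.3452  0.405 ] [ 3.1413e+00 -5.0000e-04 -3.7250e-01]
0.07747672075576828 -0.18083798467358975
```

Call:
{"api": "apply_moves", "payload": {
  "targets": [
    [[2,-4,0],0,1],
    [[4,-8,0],0,1],
    [[6,-12,0],0,1],
    [[7,-15,0],0,1],
    [[7.5,-17,0],0,1],
    [[7.7,-18,0],0,1],
    [[7.7,-18,0],0,1],
    [[7.7,-18,0],0,1]
  ]
}}

```text
time_s: 2.45
tool_pos: [0.5972, -0.2082, 0.4046]
tool_rot: [3.141, 0.0, -0.372]
wrist_force: [0.2, 0.5, 0.5]
gripper_width: 0.0922
```

Run:
```python
from h import *
s=env.read_state();print(s['time_s'],s['q'].round(3),s['tool_pos'].round(4),s['tool_rot'].round(4))
m=env.camera_model('wrist'); print((-np.array(m['R']).T@m['t']).round(3))
import pickle;pickle.dump(m,open('w1.pkl','wb'))
img=env.capture('wrist');save('wrist1',img)
for th in('block','scraper'): print([(round(r['score'],2),np.round(r['rect'])) for r in env.trace(th,'wrist')])
```

```text
2.45 [ 0.33   0.44  -0.064  1.646  0.032  1.057 -1.686] [ 0.5972 -0.2082  0.4046] [ 3.1405e+00  2.0000e-04 -3.7180e-01]
[ 0.661 -0.233  0.384]
[(0.62, array([230., 181., 418., 228.]))]
[(0.9, array([322., 371.,  89.,  40.])), (0.63, array([312., 183., 156., 112.])), (0.56, array([230., 183., 421., 225.]))]
```

View pics/wrist1.png

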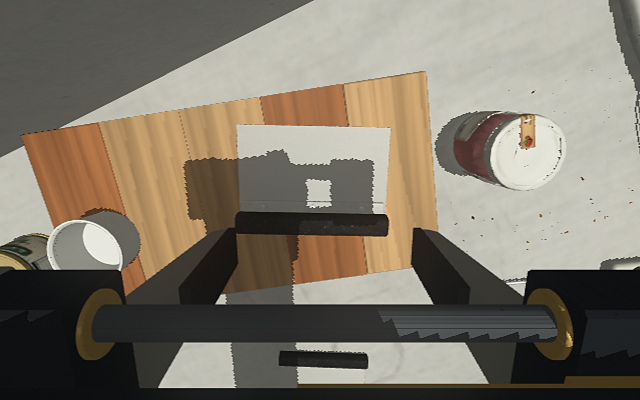

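The wrist view shows the scraper at about (235–390, 125–236) with its grip at rows 212–236. The block's near edge runs from about (140,292) to (437,264), partly hidden by the fingers. I'll zoom in.

Run:
```python
from h import *
img=cv2.imread('pics/wrist1.png')
cv2.imwrite('pics/wz1.png',cv2.resize(img[110:300,220:450],None,fx=3.1,fy=3.1,interpolation=cv2.INTER_CUBIC))
```

```text
(no output)
```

View pics/wz1.png

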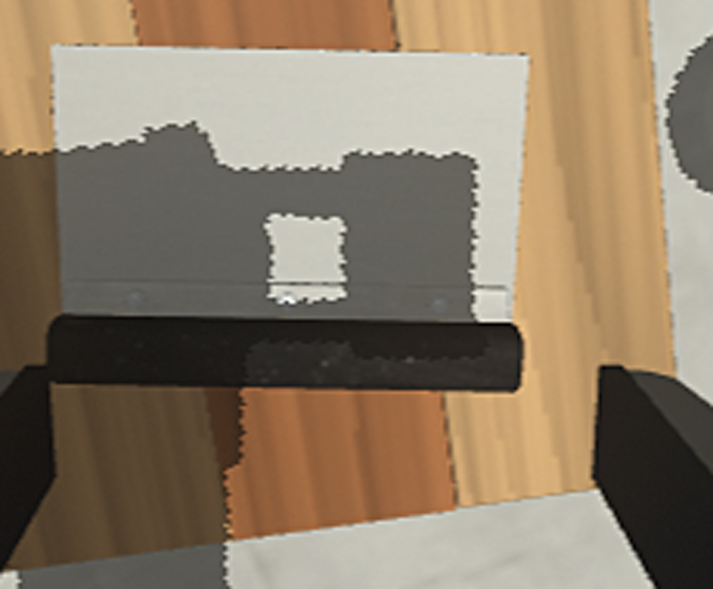

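```bash
cat >> h.py <<'E'
def zz(pts,off,s=3.1): return (np.array(pts,float)+0.0)/s+np.array(off)
def tooldelta(p,pos,yaw):
    d=np.array(p)-pos[:2]; c,s=np.cos(yaw),np.sin(yaw); return d@[c,s],d@[s,-c]
E
python3 - <<'E'
from h import *
import pickle; m=pickle.load(open('w1.pkl','rb'))
o=(220,110)
far=ray('w',zz([(53,45),(529,56)],o),.044,m)[:,:2]
seam=ray('w',zz([(62,316),(512,324)],o),.044,m)[:,:2]
edge=ray('w',zz([(20,571),(225,543),(456,507),(598,490)],o),.04,m)[:,:2]
print(far,seam,edge)
an=lambda a,b:(np.arctan2((b-a)[1],(b-a)[0]))
L=lambda a,b:np.linalg.norm(a-b)
print('far',L(*far),an(far[1],far[0])-np.pi/2,'seam',L(*seam),an(seam[1],seam[0])-np.pi/2,'edge',an(edge[-1],edge[0])-np.pi/2,an(edge[-1],edge[1])-np.pi/2)
ey=an(edge[-1],edge[0])-np.pi/2; n=np.array([np.cos(ey),np.sin(ey)])
print('seam x in edge',(seam-edge.mean(0))@n, (seam.mean(0)-far.mean(0))@n)
mid=(seam.mean(0)); s=env.read_state(); print(mid, s['tool_pos'],tooldelta(mid,s['tool_pos'],s['tool_rot'][2]))
E
```

```text
[[ 0.67898204 -0.15147991]
 [ 0.62237937 -0.28790018]] [[ 0.59835083 -0.11756845]
 [ 0.54189476 -0.25500182]] [[ 0.51713518 -0.06293674]
 [ 0.5008145  -0.13493317]
 [ 0.48428223 -0.21550384]
 [ 0.47240487 -0.26377176]]
far 0.14769682334331014 -0.39329676855915974 seam 0.14857732266070145 -0.3897722168574198 edge -0.21914481971382416 -0.21703247891992938
seam x in edge [0.09094458 0.06571605] -0.08589332727650185
[ 0.57012279 -0.18628514] [ 0.5970825  -0.20857962  0.40479941] (np.float64(-0.03322865540403629), np.float64(-0.010941947356625003))
```

Call:
{"api": "apply_moves", "payload": {
  "targets": [
    [[-0.5,-0.5,3],0.018,1],
    [[-1.1,-1.1,6],0.018,1],
    [[-1.1,-1.1,9],0.018,1],
    [[-1.1,-1.1,12],0.018,1],
    [[-1.1,-1.1,14],0.018,1],
    [[-1.1,-1.1,14.5],0.018,1],
    [[-1.1,-1.1,14.5],0.018,1],
    [[-1.1,-1.1,14.5],0.018,1]
  ]
}}

```text
time_s: 3.4
tool_pos: [0.592, -0.1933, 0.2609]
tool_rot: [-3.142, -0.002, -0.389]
wrist_force: [0.5, 0.3, -0.4]
gripper_width: 0.0919
```

Run:
```python
from h import *
s=env.read_state();print(s['time_s'],s['q'].round(3),s['tool_pos'].round(4),s['tool_rot'].round(4))
print(tooldelta((.5701,-.1863),s['tool_pos'],s['tool_rot'][2]))
img=env.capture('wrist');save('wrist2',img)
```

```text
3.4 [ 0.307  0.595 -0.06   1.77   0.048  0.776 -1.738] [ 0.592  -0.1933  0.2609] [-3.1415e+00 -2.0000e-03 -3.8910e-01]
(np.float64(-0.022904232833416766), np.float64(0.0018275530197574392))
```

View pics/wrist2.png

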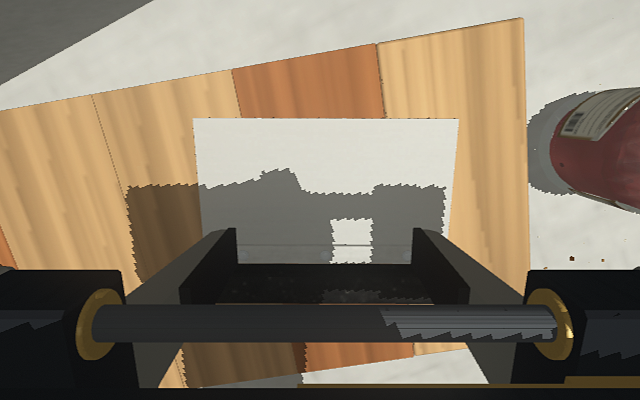

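The fingertips (columns 237 and 413) are above the blade and just behind the grip. I'll lower them 2 cm.

Call:
{"api": "apply_moves", "payload": {
  "targets": [
    [[0,0,0.5],0,1],
    [[0,0,1],0,1],
    [[0,0,1.5],0,1],
    [[0,0,1.8],0,1],
    [[0,0,2.0],0,1],
    [[0,0,2.0],0,1],
    [[0,0,2.0],0,1],
    [[0,0,2.0],0,1]
  ]
}}

```text
time_s: 4.25
tool_pos: [0.5917, -0.1927, 0.2398]
tool_rot: [-3.142, -0.0, -0.388]
wrist_force: [0.2, 0.2, 0.5]
gripper_width: 0.0919
```

Run:
```python
from h import *
s=env.read_state();print(s['time_s'],s['tool_pos'].round(4),s['tool_rot'].round(4),s['wrist_force'])
save('wrist3',env.capture('wrist'))
i=env.capture('scene');save('scene3',cv2.resize(i[100:260,230:450],None,fx=3.5,fy=3.5,interpolation=cv2.INTER_CUBIC))
```

```text
4.25 [ 0.5917 -0.1927  0.2398] [-3.1416e+00 -3.0000e-04 -3.8830e-01] [0.15084203 0.23437901 0.54549222]
```

View pics/wrist3.png

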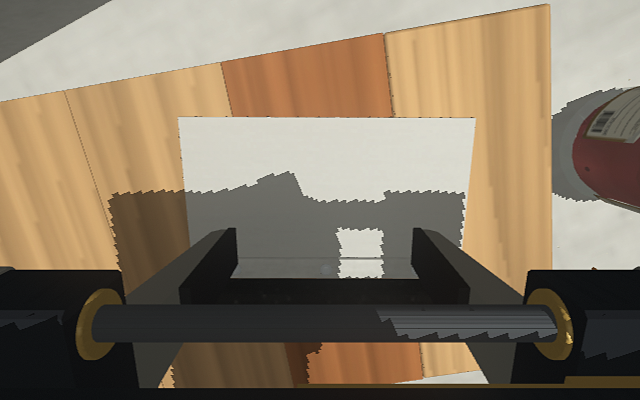

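View pics/scene3.png

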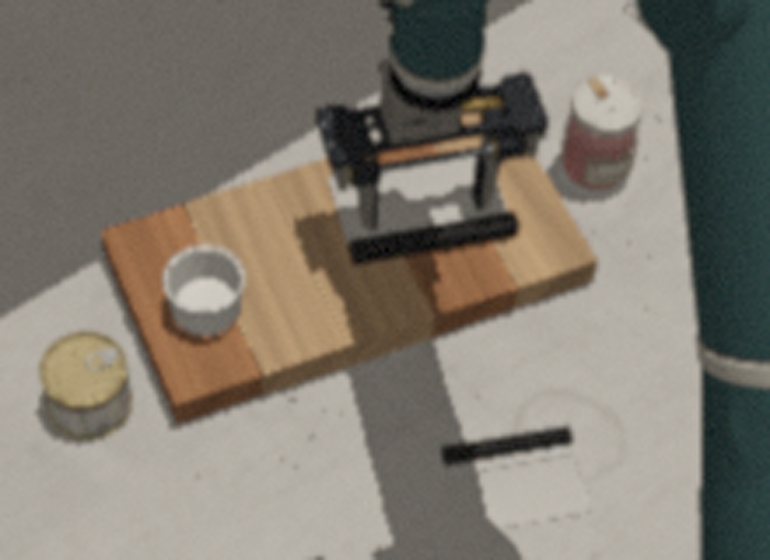

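Both fingertips are behind the grip over the blade, with no contact. I'll start pushing slowly and turn to match the block as I go.

Call:
{"api": "apply_moves", "payload": {
  "targets": [
    [[-0.6,0,0],0,1],
    [[-1.2,0,0],0,1],
    [[-1.6,0.07,0],-0.02,1],
    [[-2.1,0.15,0],-0.04,1],
    [[-2.6,0.25,0],-0.06,1],
    [[-3.1,0.32,0],-0.08,1],
    [[-3.6,0.4,0],-0.1,1],
    [[-3.6,0.4,0],-0.1,1]
  ]
}}

```text
time_s: 5.15
tool_pos: [0.5561, -0.1827, 0.2397]
tool_rot: [3.142, 0.001, -0.288]
wrist_force: [-0.2, -0.2, -0.2]
gripper_width: 0.0922
```

Run:
```python
from h import *
s=env.read_state();print(s['time_s'],s['tool_pos'].round(4),s['tool_rot'].round(4),s['wrist_force'])
import pickle;pickle.dump(env.camera_model('wrist'),open('w4.pkl','wb'))
save('wrist4',env.capture('wrist'))
i=env.capture('scene');save('scene4',cv2.resize(i[100:260,230:450],None,fx=3.5,fy=3.5,interpolation=cv2.INTER_CUBIC))
```

```text
5.15 [ 0.5561 -0.1827  0.2397] [ 3.1416e+00  9.0000e-04 -2.8760e-01] [-0.24397818 -0.22250376 -0.16903649]
```

View pics/wrist4.png

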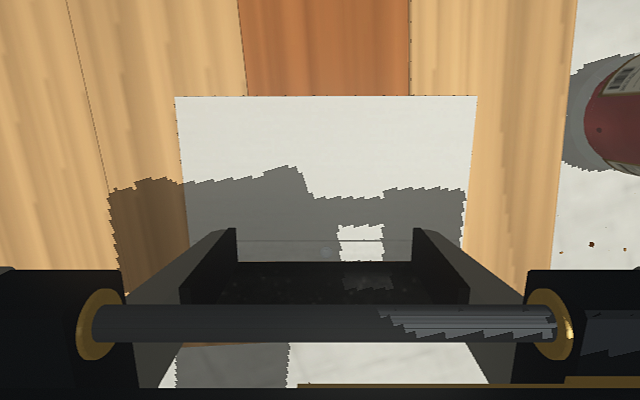

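View pics/scene4.png

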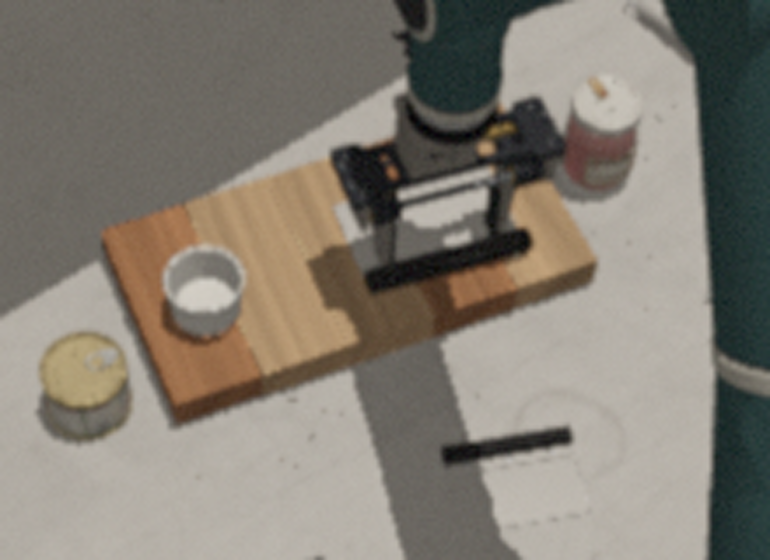

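Run:
```python
from h import *
import pickle; m=pickle.load(open('w4.pkl','rb'))
s=env.read_state()
P=ray('w',[(175,97),(477,97),(238,262),(411,262)],.044,m)[:,:2]
d=P[0]-P[1];print('yaw',np.arctan2(d[1],d[0])-np.pi/2,np.linalg.norm(d))
y=s['tool_rot'][2]
print('tool x of far corners & seam pts',[np.round(tooldelta(p,s['tool_pos'],y),4) for p in P])
n=np.array([np.cos(-.217),np.sin(-.217)]);e=np.array([.4937,-.1693])
print((P-e)@n,(s['tool_pos'][:2]-e)@n)
```

```text
yaw -0.286470732301048 0.14637758914168353
tool x of far corners & seam pts [array([ 0.074 , -0.0718]), array([0.0743, 0.0745]), array([-0.0124, -0.0464]), array([-0.0123,  0.0481])]
[0.14324318 0.1330824  0.05519626 0.04857939] 0.06428774003644014
```

Call:
{"api": "apply_moves", "payload": {
  "targets": [
    [[-0.6,0.04,0],-0.015,1],
    [[-1.2,0.08,0],-0.03,1],
    [[-1.8,0.13,0],-0.045,1],
    [[-2.4,0.17,0],-0.06,1],
    [[-3.0,0.21,0],-0.071,1],
    [[-3.6,0.26,0],-0.071,1],
    [[-4.2,0.3,0],-0.071,1],
    [[-4.2,0.3,0],-0.071,1]
  ]
}}

```text
time_s: 6.05
tool_pos: [0.5146, -0.1735, 0.2395]
tool_rot: [3.142, 0.002, -0.217]
wrist_force: [-0.1, -0.6, -0.2]
gripper_width: 0.0918
```

Run:
```python
from h import *
s=env.read_state();print(s['time_s'],s['tool_pos'].round(4),s['tool_rot'].round(4),s['wrist_force'])
n=np.array([np.cos(-.217),np.sin(-.217)]);e=np.array([.4937,-.1693])
print((s['tool_pos'][:2]-e)@n)
import pickle;pickle.dump(env.camera_model('wrist'),open('w5.pkl','wb'))
save('wrist5',env.capture('wrist'))
i=env.capture('scene');save('scene5',cv2.resize(i[100:260,230:450],None,fx=3.5,fy=3.5,interpolation=cv2.INTER_CUBIC))
i=env.capture('top');save('top5',cv2.resize(i[110:230,230:480],None,fx=3.2,fy=3.2,interpolation=cv2.INTER_CUBIC))
```

```text
6.05 [ 0.5146 -0.1735  0.2395] [ 3.1415e+00  1.7000e-03 -2.1750e-01] [-0.13576591 -0.56830612 -0.20692472]
0.0213479120649804
```

View pics/wrist5.png

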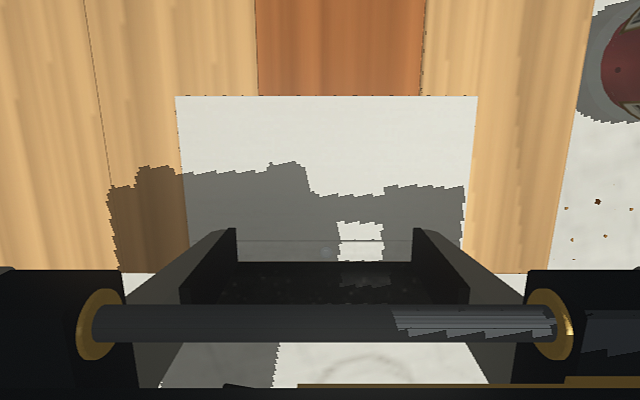

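View pics/scene5.png

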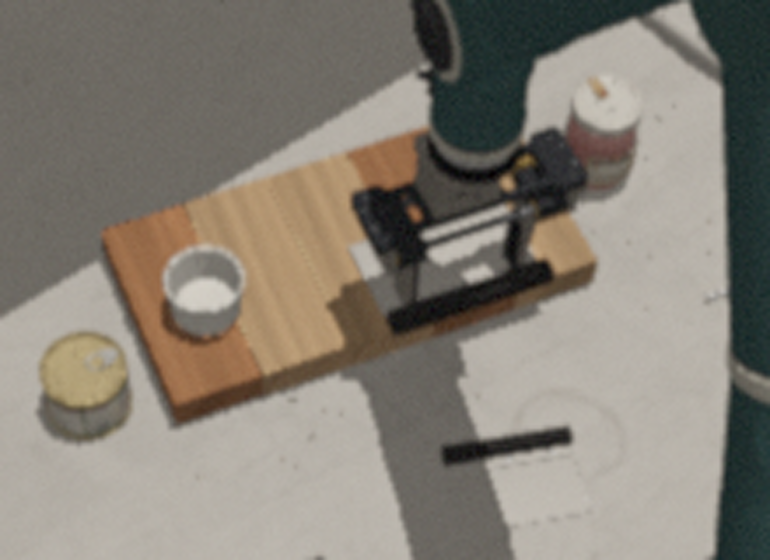

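View pics/top5.png

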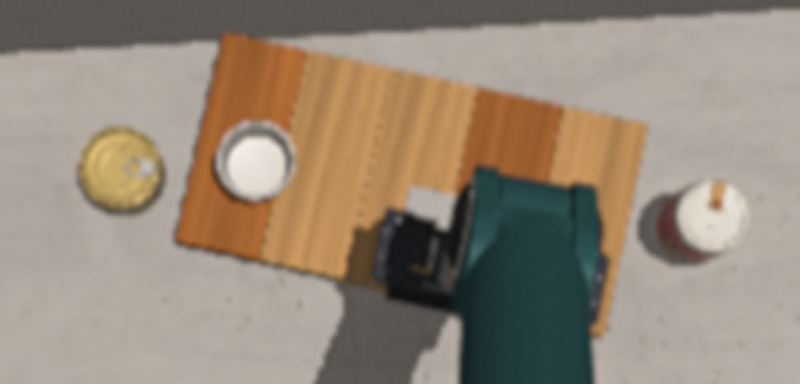

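Run:
```python
from h import *
import pickle; m=pickle.load(open('w5.pkl','rb'))
s=env.read_state();img=cv2.imread('pics/wrist5.png')
a=img[240:300,110:190];b=img[240:300,455:535]
cv2.imwrite('pics/w5z.png',cv2.resize(np.hstack([a,b]),None,fx=5,fy=5,interpolation=cv2.INTER_NEAREST))
y=s['tool_rot'][2]
for (px,z) in (((130,272),.04),((500,273),.04),((238,262),.044),((411,262),.044),((176,96),.044),((477,96.5),.044)):
    print(px,np.round(tooldelta(ray('w',[px],z,m)[0,:2],s['tool_pos'],y),4))
```

```text
(130, 272) [-0.0208 -0.1086]
(500, 273) [-0.0213  0.0996]
(238, 262) [-0.0128 -0.0465]
(411, 262) [-0.0128  0.048 ]
(176, 96) [ 0.074  -0.0712]
(477, 96.5) [0.074  0.0745]
```

View pics/w5z.png

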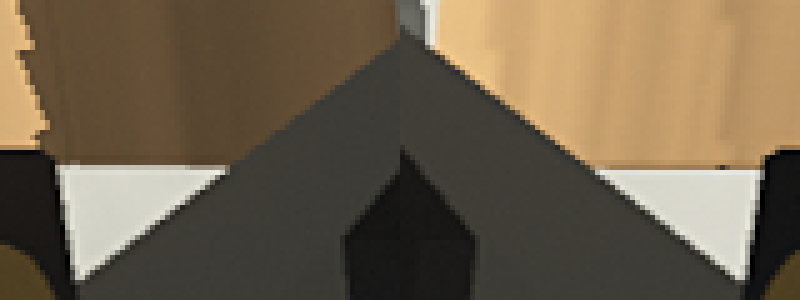

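The wrist view puts the block's edge at row 273 and the seam at row 262. The seam is still about 8 mm inside the edge, and the grip is parallel to it. I'll push the last 1.8 cm, then back off in +x and lift.

Call:
{"api": "apply_moves", "payload": {
  "targets": [
    [[-0.4,0,0],0,1],
    [[-0.8,0,0],0,1],
    [[-1.1,0,0],0,1],
    [[-1.4,0,0],0,1],
    [[-1.6,0,0],0,1],
    [[-1.8,0,0],0,1],
    [[-1.8,0,0],0,1],
    [[-1.8,0,0],0,1]
  ]
}}

```text
time_s: 7.0
tool_pos: [0.4979, -0.1698, 0.2396]
tool_rot: [3.142, 0.001, -0.217]
wrist_force: [0.4, -0.9, -0.0]
gripper_width: 0.0921
```

Run:
```python
from h import *
import pickle
s=env.read_state();print(s['time_s'],s['tool_pos'].round(4),s['tool_rot'].round(4),s['wrist_force'])
m=env.camera_model('wrist');pickle.dump(m,open('w6.pkl','wb'))
img=env.capture('wrist');save('wrist6',img)
n=np.array([np.cos(-.217),np.sin(-.217)]);e=np.array([.4937,-.1693])
print((s['tool_pos'][:2]-e)@n)
```

```text
7.0 [ 0.4979 -0.1698  0.2396] [ 3.1415e+00  6.0000e-04 -2.1730e-01] [ 0.42958854 -0.88533355 -0.04929552]
0.0042382918151177874
```

View pics/wrist6.png

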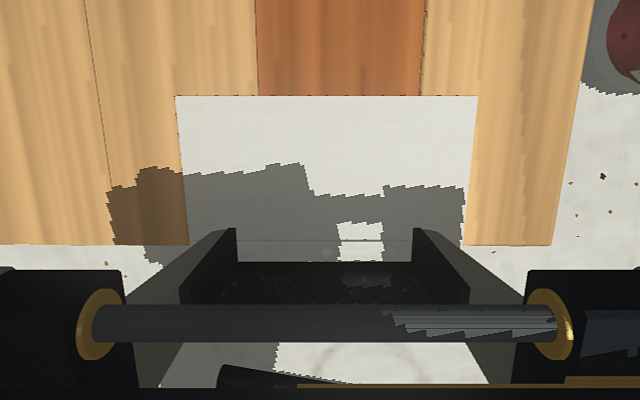

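The edge is now at row 245 and the seam at 262, so the seam is about 9 mm past the edge. I'll back off and lift.

Call:
{"api": "apply_moves", "payload": {
  "targets": [
    [[0.5,0,0],0,1],
    [[1.0,0,0],0,1],
    [[1.3,0,-1],0,1],
    [[1.3,0,-4],0,1],
    [[1.3,0,-8],0,1],
    [[1.3,0,-12],0,1],
    [[1.3,0,-15],0,1],
    [[1.3,0,-15],0,1]
  ]
}}

```text
time_s: 7.85
tool_pos: [0.5122, -0.1729, 0.3951]
tool_rot: [3.141, -0.01, -0.217]
wrist_force: [0.5, -0.9, 0.0]
gripper_width: 0.0918
```

Run:
```python
from h import *
import pickle
s=env.read_state();print(s['time_s'],s['tool_pos'].round(4),s['wrist_force'])
m=env.camera_model('wrist');pickle.dump(m,open('w7.pkl','wb'))
img=env.capture('wrist');save('wrist7',img)
save('w7z',cv2.resize(img[100:310,190:450],None,fx=2.8,fy=2.8,interpolation=cv2.INTER_CUBIC))
i=env.capture('scene');save('scene7',cv2.resize(i[100:260,230:450],None,fx=3.5,fy=3.5,interpolation=cv2.INTER_CUBIC))
```

```text
7.85 [ 0.5122 -0.1729  0.3951] [ 0.53818773 -0.87845132  0.0221907 ]
```

View pics/w7z.png

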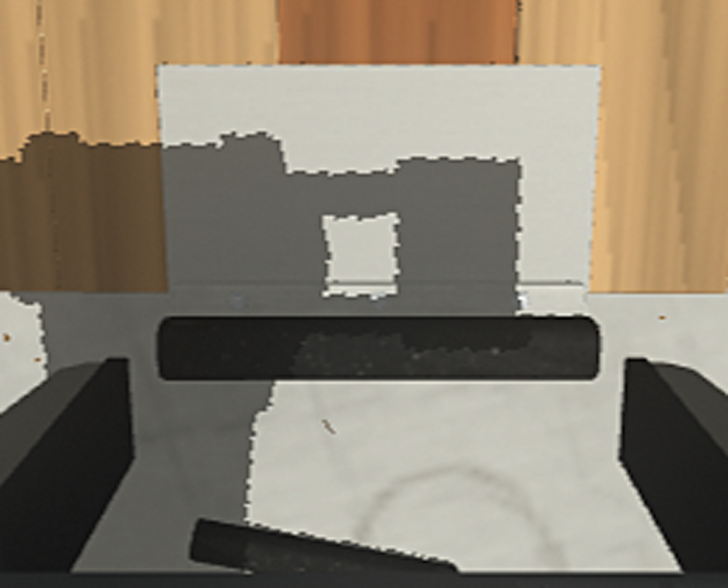

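View pics/scene7.png

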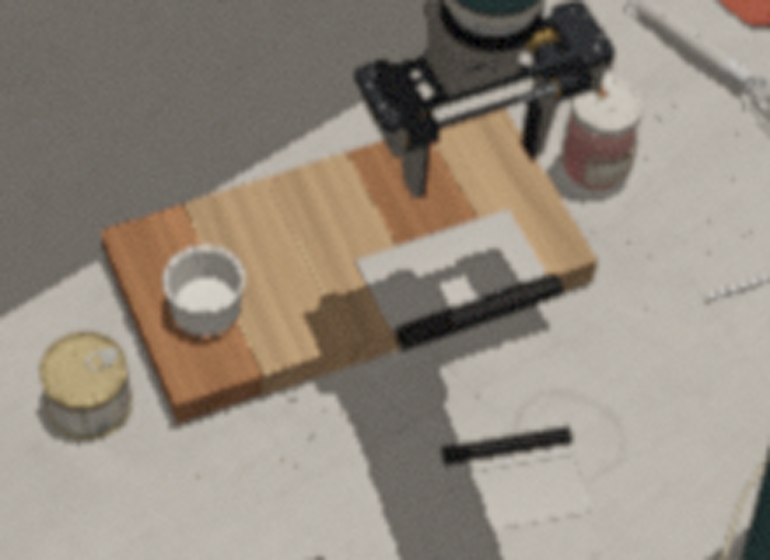

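In the zoomed picture the block's edge is at row 293 (right and left) and the grip's back face, the seam, is at row 316. The two are parallel. I'll put numbers on that and compare the bystanders with where they stood.

Run:
```python
from h import *
import pickle; m=pickle.load(open('w7.pkl','rb'))
o=(190,100)
ed=ray('w',zz([(90,293),(680,293)],o,2.8),.04,m)[:,:2]
se=ray('w',zz([(172,316.5),(585,315.5)],o,2.8),.044,m)[:,:2]
fa=ray('w',zz([(158,66),(600,66)],o,2.8),.044,m)[:,:2]
a=lambda p:np.arctan2(*(p[0]-p[1])[::-1])-np.pi/2
n=np.array([np.cos(a(ed)),np.sin(a(ed))])
print(a(ed),a(se),a(fa)); print('seam past',(se-ed.mean(0))@n,'via far',(fa-ed.mean(0))@n-.0875)
env.capture('top')
for th in('ramekin','tin','jam_jar'):
    for c in('top','scene'):
        if c=='scene' : env.capture(c)
        print(th,c,[np.round(r['rect'],0) for r in env.trace(th,c)])
s=env.read_state();print(s['time_s'],s['wrist_force'].round(2),np.abs(s['joint_velocities']).max())
```

```text
-0.21667578912470753 -0.2142102285614933 -0.216199394909802
seam past [-0.00757137 -0.00720994] via far [-0.0081702  -0.00809991]
ramekin top [array([308., 161.,  27.,  26.]), array([366., 204.,  28.,  16.])]
ramekin scene [array([288., 183.,  18.,  24.])]
tin top [array([268., 159.,  30.,  25.]), array([448., 180.,  29.,  27.])]
tin scene [array([257., 209.,  28.,  32.])]
jam_jar top []
jam_jar scene [array([402., 140.,  22.,  35.])]
8.45 [0.54 0.69 0.34] 0.005005022997699743
```

```bash
python3 -c "
from bench import env
print(env.hand_in())"
```

```text
the job is handed in; nothing more can be done
None
```

I pushed the scraper with both open fingertips against the back of its grip, turning it about 0.17 rad to match the block. It went over the near edge in three short pushes. Then I backed the hand off and lifted it about 15 cm clear, and handed in at about 8.5 s.

**Position:** in the last wrist picture the seam is about 7 to 8 mm past the edge. The hand's position when the push ended gave about 9 mm. All of these are inside the 3 to 17 mm window, but the seam is 1 to 3 mm short of the 1 cm aimed for.

**Angle and flatness:** the grip is within about 0.003 rad of parallel to the edge, and the blade looks flat on the block in the last pictures.

**Bystanders:** the ramekin and tin showed no real shift, at most about 3 pixels of detector scatter. The jar was not detected in the last top picture. In the scene picture its detected box had moved by 3 pixels and the jar itself looked unmoved.

**Forces:** readings between moves stayed around 1 N.

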